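Scrape the engraver bed clean into its catch tray

ROBOT

A 6-joint arm with a two-finger parallel gripper is mounted at the origin on the work surface. World frame = base frame: x ahead of the robot, y to its left, z up, the work surface at z = 0. Lengths are in m, angles in rad, forces in N, time in s.
With the tool pointing down it reaches from about 0.25 to 0.725 m from the base axis. Payload 4 kg.
Tool frame: the origin (TCP) lies midway between the tips of the shut fingers; the grasp point (between the pads) lies 19 mm behind it (bot.grip_depth is the distance from the TCP to the grasp point, in m); z points along the fingers, y is the line along which they close (so a half turn about z gives the same grasp; the last joint's range is limited). The gripper opens to 85 mm and grips with 20 to 120 N. Pads are 22 mm wide; open, the fingers measure 114 mm over their backs; the gripper's body (76 mm by 85 mm) begins 54 mm behind the grasp point. The pads swing forward as they close: fully open they stand 13 mm farther back than shut.
Start: joints at [1.261, 0.241, 0.005, 1.335, 0, 1.571], TCP at [0.152, 0.476, 0.231] pointing down, gripper open.
Joint ranges: [-2.72, 2.72], [-1.05, 1.87], [-1.09, 1.28], [-1.99, 2.15], [-1.42, 1.44], [-3.14, 3.14]. Speed limits (rad/s): [2.79, 2.79, 3.14, 3.14, 3.14, 3.14].

INTERFACE

Orientations are given as a unit quaternion [x, y, z, w].
In Python, from workcell import bot gives the robot as it stands.
- The arm moves only by the shell command python3 -m creep 'ROWS'. ROWS is JSON, one flat list of numbers, 5 for each row, row after row: the shift along the world's x, y, z in m, then the turn about the world's z in rad, then the finger opening in m, from 0 to 0.0854. In form: [x, y, z, twist, claw, x, y, z, twist, claw, ...]. A call has 1 to 10 rows; each row is the pose to reach, as a shift and turn from the pose commanded when the call began; what a row does not reach only later rows make up. A row lasts 1/12 s, in which the tool goes at most 41.7 mm and 7.16 degrees, less where a joint would pass 70% of its speed; a pose out of reach is approached as far as the arm can. A call with a gripper value outside its range is refused whole. The fingers move at their own pace and stop on an object; the grip force is fixed at half the most. Time passes only in rows, so rows that repeat a pose let the fingers close. It gives the time, the measured TCP pose, the force, the opening and the grip force at its end, in the units of the state.
- bot.get_obs(): the state, without advancing time (a new reading comes with each control period).
- bot.camera(name): name is "scene" or "top" or "wrist"; returns a dict with "pixels" (384x512x3 uint8, red, green, blue), "camera_matrix" (3x3 intrinsics, pixels), "extrinsics" (4x4, takes a point from world to camera coordinates); the wrist camera has in their place "T_tool_cam" (4x4, takes a point from camera to tool coordinates, whose origin is the TCP and whose axes are the flange's). Camera axes: x right, y down, z forward; pixel columns grow to the right and rows downward; lengths in m; the calibration is good to about 2 mm. A picture is of the moment at which its call begins: read the wrist's pose just before it. There is no depth.
- bot.job_done(): hands the job in; it is judged then, once.
Trained networks look in the newest picture that a camera, given by its name, has taken for a name from the list of things; names that differ only in an ending like _2 or _b are one class to them, and where a whole thing is asked for, a point or a joint stands for the part that bears it (a point fixed in the world has none). Each returns a list of dicts, best first, with "score" (0 to 1); they miss things now and then, are a little off and sometimes report something else, mostly with a low value. They report only what shows in the picture. A call takes as long as a camera call.
- bot.look_for(camera, thing): "centre" ([column, row] as shares, 0 to 1, of the picture: columns of its width, rows of its height, amid what is visible of it).
- bot.place_of(camera, thing): "centre" ([column, row] as shares, 0 to 1, of the picture: columns of its width, rows of its height: a listed point, or the origin of a listed thing).
The state is a dict: "clock": time; "joint_pos": joint angles; "joint_vel": joint speeds; "tau": joint torques, N m; "eef_pos": TCP position; "tool_rot": TCP orientation; "ft_force": force on the tool from outside, world axes, zero at the start; "ft_torque": the same for the moment, N m; "grip_width": finger opening in m; "grasp_force": force on a finger pad.
Only numpy, scipy, OpenCV 4.12 (cv2) and the standard library are available. Lean on these libraries where they do the work, as an engineer would, in place of code of your own. Each camera call takes 0.05 s, during which the arm holds its last target. There are 200 camera calls.

TASK

Take the scraper out of its green stand, feel its blade down on the dark engraver bed behind all the brass chips and, keeping the blade lightly but firmly pressed on the deck, sweep all five chips over the open end into the red catch tray. Then stand the scraper back upright in the slot of its stand, its strip fully down on the stand. Touch the chips only with the scraper, do not press hard on the bed, and leave the jar, mouse, tape measure and tape roll where they are.

Things in the scene. Friction and masses are not known exactly. Their poses are not given: they have to be found in the camera images.
- scraper: hand scraper, upright. Aluminium strip 26 (x) x 100 (y) x 8 mm high; on it a blue grip 22 (x) x 64 (y) mm, from 8 to 62 mm above the strip's underside; below it a clamped white blade 6 (x) x 100 (y) mm that projects 12 to 24 mm, set by hand, different each time, hidden in the slot at first. About 0.19 kg. Origin: middle of the strip's underside (not the blade's edge), z up
- stand: green fixed block 44 x 134 x 34 mm high with one slot in its top, 9 (x) x 103 mm (y), 26 mm deep, mouth bevelled to 13 x 107. The scraper stands with its blade down the slot, width along y, its strip resting on the block's top, the blade clear of the slot's floor. Origin: centre of its underside, on the desk
- bed: fixed dark engraver bed, 180 (x) x 172 mm (y), flat deck 40 mm above the desk. Both sides have an aluminium rail 8 mm wide, 10 mm above the deck, the channel between is 156 mm wide; a stop 6 mm thick and high closes the -x end; the +x end is open, its edge at x = +90 mm, at the catch tray. Origin: centre of its underside
- tray: fixed red catch tray against the bed's open end, 110 mm (x) by 180 mm (y), walls 32 mm high on three sides, 4 mm floor, open towards the bed. Origin: centre of its underside; same axes as the bed
- jar: amber glass jar with green lid, diameter 72, 95 mm high, bystander. Origin: centre of its underside
- mouse: black computer mouse 100 x 58 x 34 mm, bystander. Origin: centre of its underside
- tape_measure: yellow tape measure 70 x 65 x 36 mm, bystander. Origin: centre of its underside
- tape_roll: pale roll of tape lying flat, diameter 100, bore 76, 46 mm high, bystander. Origin: centre of its underside
- chip0: brass chip, rectangle 22 x 16 mm, 4 mm thick, lying loose on the bed. Origin: centre of its underside
- chip1: brass chip, disc of diameter 20 mm, 4 mm thick, lying loose on the bed. Origin: centre of its underside
- chip2: brass chip, square 18 x 18 mm, 4 mm thick, lying loose on the bed. Origin: centre of its underside
- chip3: brass chip, disc of diameter 22 mm, 4 mm thick, lying loose on the bed. Origin: centre of its underside
- chip4: brass chip, rectangle 26 x 14 mm, 4 mm thick, lying loose on the bed. Origin: centre of its underside

How it is judged:
By the outcome, as a careful person would: the job done as asked, in the order asked, and still so for the second after the job is handed in, with the robot touching nothing.
It also fails if it takes over 72 s, if anything falls off the work surface, if the arm or the gripper's body presses on something with over 40 N, if the wrist force passes 120 N, or if a joint passes its speed limit or range.

## Working session

There is one attempt and no reset: what is moved stays moved. The work goes in short steps, Python scripts to look and compute and a shell command to move; the robot and the scene stay as the last step left them, time stands still between calls to the robot, and variables do not carry over. Pictures are saved under pics/ and viewed, at most 10 in all, crops included, and the job is handed in when it is done.

```bash
mkdir -p pics
cat > h.py <<'E'
import numpy as np, cv2
from workcell import bot
def ray(cam,uv):
    K=np.array(cam["camera_matrix"]);E=np.array(cam["extrinsics"])
    d=np.linalg.inv(K)@[uv[0],uv[1],1]; R=E[:3,:3]; return -R.T@E[:3,3], R.T@d
def at_z(cam,uv,z):
    o,d=ray(cam,uv); return o+d*(z-o[2])/d[2]
def proj(cam,p):
    E=np.array(cam["extrinsics"]); q=np.array(cam["camera_matrix"])@(E[:3,:3]@np.array(p)+E[:3,3]); return q[:2]/q[2]
def save(cam,n): cv2.imwrite(n,cam["pixels"][:,:,::-1])
E
python3 - <<'E'
from h import *
o=bot.get_obs(); print({k:np.round(v,3) for k,v in o.items()})
H=dict(scraper=.034,stand=0,bed=0,tray=0,jar=0,mouse=0,tape_measure=0,tape_roll=0,chip0=.04,chip1=.04,chip2=.04,chip3=.04,chip4=.04)
ims=[]
for n in("top","scene"):
    c=bot.camera(n); ims.append(c["pixels"]); 
    print(n,np.round(ray(c,(256,192))[0],3))
    for t,z in H.items():
        for r in bot.place_of(n,t)[:2]:
            uv=np.array(r["centre"])*[512,384]; print(t,round(r["score"],2),uv.round(1),at_z(c,uv,z).round(4))
    save(c,f"pics/{n}0.png")
E
```

```text
{'clock': np.float64(0.0), 'joint_pos': array([ 1.261,  0.241,  0.004,  1.335, -0.   ,  1.571]), 'joint_vel': array([-0.   ,  0.002,  0.001, -0.   , -0.   ,  0.   ]), 'tau': array([ 1.0000e-03, -3.7232e+01,  2.5241e+01,  1.7000e-02,  0.0000e+00,
        0.0000e+00]), 'eef_pos': array([0.152, 0.476, 0.23 ]), 'tool_rot': array([ 0.154,  0.988, -0.001, -0.   ]), 'ft_force': array([0.261, 0.495, 0.3  ]), 'ft_torque': array([ 0.002,  0.054, -0.09 ]), 'grasp_force': np.float64(0.0), 'grip_width': np.float64(0.085)}
top [0.22  0.003 1.39 ]
scraper 0.73 [142.9 206.6] [0.4798 0.3634 0.034 ]
stand 0.78 [152.8 209.9] [0.4765 0.34   0.    ]
bed 0.9 [242.  190.9] [0.5473 0.0575 0.    ]
tray 0.67 [251.7 147.1] [0.696  0.0312 0.    ]
tray 0.25 [227.8 194.3] [0.5347 0.1028 0.    ]
jar 0.67 [365.6 212.4] [ 0.4889 -0.3382  0.    ]
mouse 0.81 [161.1 143.4] [0.7    0.3301 0.    ]
tape_measure 0.85 [365.6 140.7] [ 0.7293 -0.3432  0.    ]
tape_measure 0.41 [147.4 209.7] [0.4766 0.3572 0.    ]
tape_roll 0.84 [356.  268.2] [ 0.3119 -0.3047  0.    ]
chip0 0.61 [258.1 199.5] [0.5119 0.0049 0.04  ]
chip0 0.57 
[... 833 characters left out ...]
tape_measure 0.7 [154.  345.9] [ 0.72   -0.3457  0.    ]
tape_measure 0.58 [420.6 208.6] [0.6974 0.3517 0.    ]
tape_roll 0.75 [123.8 183.3] [ 0.3095 -0.3006  0.    ]
tape_roll 0.2 [131.8 250.8] [ 0.4994 -0.3316  0.    ]
chip0 0.62 [323.5 216.1] [0.6262 0.1048 0.04  ]
chip0 0.51 [267.8 195.2] [0.5202 0.0115 0.04  ]
chip1 0.62 [323.5 216.1] [0.6262 0.1048 0.04  ]
chip1 0.51 [267.8 195.2] [0.5202 0.0115 0.04  ]
chip2 0.62 [323.5 216.1] [0.6262 0.1048 0.04  ]
chip2 0.51 [267.8 195.2] [0.5202 0.0115 0.04  ]
chip3 0.62 [323.5 216.1] [0.6262 0.1048 0.04  ]
chip3 0.51 [267.8 195.2] [0.5202 0.0115 0.04  ]
chip4 0.62 [323.5 216.1] [0.6262 0.1048 0.04  ]
chip4 0.51 [267.8 195.2] [0.5202 0.0115 0.04  ]
```

Run:
```python
import cv2
a=cv2.imread("pics/top0.png")[115:255,110:310]; cv2.imwrite("pics/top0c.png",cv2.resize(a,None,fx=4,fy=4,interpolation=cv2.INTER_CUBIC))
a=cv2.imread("pics/scene0.png"); cv2.imwrite("pics/scene0c.png",cv2.resize(a[90:290,200:460],None,fx=3,fy=3,interpolation=cv2.INTER_CUBIC))
```

```text
(no output)
```

View pics/top0c.png

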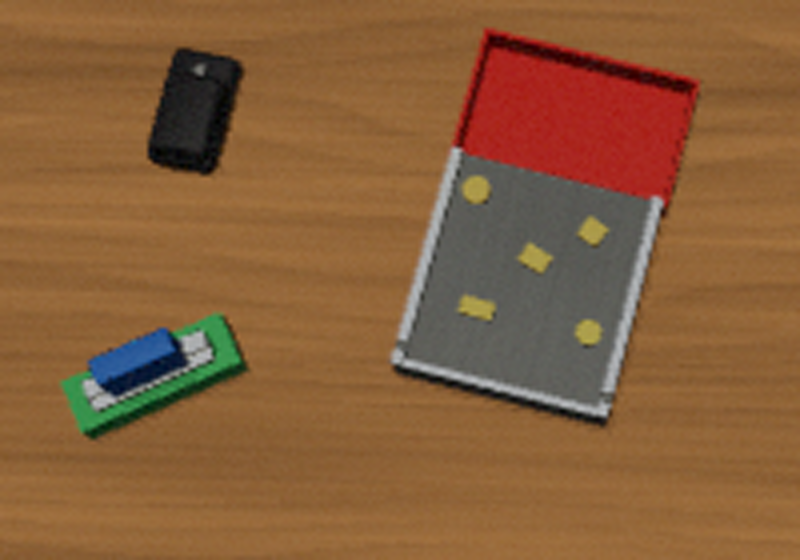

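View pics/scene0c.png

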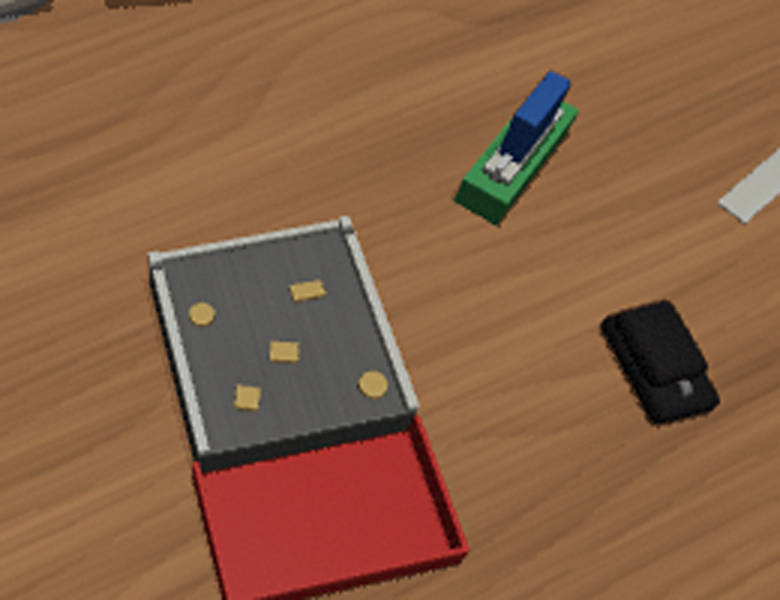

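Run:
```python
from h import *
for n in("top","scene"):
    c=bot.camera(n); hsv=cv2.cvtColor(c["pixels"],cv2.COLOR_RGB2HSV)
    if n=="scene": print()
    # rails/bed: outer fit later; chips:
    m=cv2.inRange(hsv,(18,90,110),(32,255,255)); 
    b=at_z
    roi=np.zeros_like(m)
    for uv in [(u,v) for v in range(384) for u in range(512) if m[v,u]]:
        p=at_z(c,uv,.044)
        if np.hypot(p[0]-.547,p[1]-.057)<.13: roi[uv[1],uv[0]]=255
    k,l,s,ce=cv2.connectedComponentsWithStats(roi)
    for i in range(1,k):
        if s[i,4]>12: print("chip",ce[i].round(1),s[i,4],at_z(c,ce[i],.043).round(4))
    g=cv2.inRange(hsv,(50,100,30),(85,255,255)); ys,xs=np.nonzero(g)
    P=np.array([at_z(c,(x,y),.034)[:2] for x,y in zip(xs,ys)]); k=np.hypot(*(P-[.48,.35]).T)<.12
    print("stand rect",cv2.minAreaRect((P[k]*1000).astype(np.float32)))
    bl=cv2.inRange(hsv,(100,120,50),(125,255,255)); ys,xs=np.nonzero(bl)
    P=np.array([at_z(c,(x,y),.096)[:2] for x,y in zip(xs,ys)]); k=np.hypot(*(P-[.48,.35]).T)<.12
    print("blue rect",cv2.minAreaRect((P[k]*1000).astype(np.float32)))
    r=cv2.inRange(hsv,(0,150,60),(8,255,255))|cv2.inRange(hsv,(172,150,60),(180,255,255)); ys,xs=np.nonzero(r)
    P=np.array([at_z(c,(x,y),.032)[:2] for x,y in zip(xs,ys)]); k=np.hypot(*(P-[.69,.03]).T)<.13
    print("tray rect@32",cv2.minAreaRect((P[k]*1000).astype(np.float32)))
```

```text
chip [228.5 162. ] 42 [0.6299 0.102  0.043 ]
chip [257.5 172.2] 35 [0.599  0.0092 0.043 ]
chip [243.2 178.9] 39 [0.5758 0.0535 0.043 ]
chip [228.9 191.4] 39 [0.5345 0.0968 0.043 ]
chip [256.5 197.5] 32 [0.5175 0.0101 0.043 ]
stand rect ((474.65289306640625, 347.0022888183594), (50.670284271240234, 133.56753540039062), 26.7601375579834)
blue rect ((472.0635986328125, 344.2228698730469), (31.997316360473633, 65.16006469726562), 26.56239891052246)
tray rect@32 ((697.6764526367188, 25.387672424316406), (181.9483184814453, 109.11833190917969), 76.85794830322266)

chip [302.2 186.3] 60 [0.535  0.0979 0.043 ]
chip [266.8 194.1] 48 [0.5179 0.0099 0.043 ]
chip [294.6 206.6] 62 [0.5766 0.0544 0.043 ]
chip [324.  217.6] 66 [0.6312 0.1026 0.043 ]
chip [282.1 222. ] 60 [0.5996 0.0091 0.043 ]
stand rect ((485.44183349609375, 339.7943115234375), (47.47022247314453, 159.0206298828125), 26.652772903442383)
blue rect ((490.9305114746094, 332.7872009277344), (26.482316970825195, 101.42273712158203), 27.404882431030273)
tray rect@32 ((702.434814453125, 23.633827209472656), (184.9363555908203, 117.73806762695312), 77.42203521728516)
```

```bash
python3 -m creep '[0.04,-0.016,0,-0.12,0.085, 0.08,-0.032,0,-0.24,0.085, 0.12,-0.048,0,-0.36,0.085, 0.16,-0.064,0,-0.36,0.085, 0.2,-0.08,0,-0.36,0.085, 0.24,-0.096,0,-0.36,0.085, 0.27,-0.108,0,-0.36,0.085, 0.3,-0.12,0,-0.36,0.085, 0.3,-0.12,0.03,-0.36,0.085,0.3,-0.12,0.03,-0.36,0.085]'
python3 - <<'E'
from h import *
o=bot.get_obs(); c=bot.camera("wrist"); save(c,"pics/w1.png"); print(o["eef_pos"],o["tool_rot"],c["T_tool_cam"],c["camera_matrix"])
E
```

```text
clock: 2.33
eef_pos: [0.4557, 0.3559, 0.265]
tool_rot: [0.331, 0.944, 0.003, 0.002]
ft_force: [-0.3, 0.9, 0.6]
grip_width: 0.0849
grasp_force: 0.0
[0.45571809 0.35591548 0.26498031] [0.33052954 0.94379105 0.00250539 0.00155094] [[-5.44414718e-04 -9.55070762e-01 -2.96377366e-01  7.56744130e-02]
 [ 9.99999851e-01 -5.27360903e-04 -1.37485725e-04  5.28267113e-04]
 [-2.49892392e-05 -2.96377397e-01  9.55070907e-01 -1.42858366e-01]
 [ 0.00000000e+00  0.00000000e+00  0.00000000e+00  1.00000000e+00]] [[266.45847286   0.         259.98159985]
 [  0.         266.45847286 188.79504236]
 [  0.           0.           1.        ]]
```

View pics/w1.png

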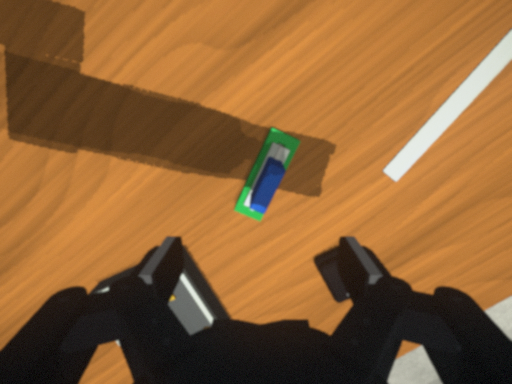

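```bash
cat > fit.py <<'E'
from h import *
from scipy.optimize import minimize
from scipy.spatial.transform import Rotation as R
def wristcam(o,c):
    T=np.eye(4);T[:3,:3]=R.from_quat(o["tool_rot"]).as_matrix();T[:3,3]=o["eef_pos"]
    c["extrinsics"]=np.linalg.inv(T@np.array(c["T_tool_cam"])); return c
def box(x0,x1,y0,y1,z0,z1): return np.array([[x,y,z] for x in(x0,x1) for y in(y0,y1) for z in(z0,z1)])
def hull(c,B,p):
    a=np.cos(p[2]),np.sin(p[2]); W=np.c_[B[:,0]*a[0]-B[:,1]*a[1]+p[0],B[:,0]*a[1]+B[:,1]*a[0]+p[1],B[:,2]]
    return cv2.convexHull(np.array([proj(c,w) for w in W],np.float32))
S=6
def fit(items,B,p0):
    # items: (cam, mask)
    def cost(q):
        p=np.array(p0)+q*[.001,.001,.01]; t=0
        for c,m in items:
            r=np.zeros((384*S,512*S),np.uint8); cv2.fillConvexPoly(r,np.round((hull(c,B,p)*S+S/2-.5)*16).astype(np.int32),255,shift=4)
            s=cv2.resize(r,(512,384),interpolation=cv2.INTER_AREA); t+=cv2.absdiff(s,m).sum()/255.
        return t
    r=minimize(cost,[0,0,0],method="Nelder-Mead",options=dict(initial_simplex=[[0,0,0],[5,0,0],[0,5,0],[0,0,5]],xatol=.05,fatol=.5))
    return np.array(p0)+r.x*[.001,.001,.01], r.fun
def hullmask(m,c,xy,rad,z):
    ys,xs=np.nonzero(m); k=[np.hypot(*(at_z(c,(x,y),z)[:2]-xy))<rad for x,y in zip(xs,ys)]
    m2=np.zeros_like(m); m2[ys[k],xs[k]]=255; m2=cv2.morphologyEx(m2,cv2.MORPH_OPEN,np.ones((2,2),np.uint8))
    h=cv2.convexHull(np.argwhere(m2)[:,::-1].astype(np.int32)); o=np.zeros_like(m); cv2.fillConvexPoly(o,h,255); return o
def hsv(c): return cv2.cvtColor(c["pixels"],cv2.COLOR_RGB2HSV)
STAND=box(-.022,.022,-.067,.067,0,.034); BED=box(-.09,.09,-.086,.086,0,.05)
E
python3 - <<'E'
from fit import *
o=bot.get_obs(); W=wristcam(o,bot.camera("wrist")); T=bot.camera("top"); C=bot.camera("scene")
g=lambda c:hullmask(cv2.inRange(hsv(c),(50,90,25),(85,255,255)),c,[.478,.345],.12,.034)
L=[(c,g(c)) for c in(W,T,C)]
for n,it in dict(W=L[:1],T=L[1:2],C=L[2:],all=L).items(): print(n,fit(it,STAND,[.478,.345,.46]),[int(m.sum()/255) for _,m in it])
h=hsv(W); print(W["pixels"][170:205:6,262:272:3].tolist())
TRAY=box(-.055,.055,-.09,.09,0,.032)
for n,c in dict(T=T,C=C).items():
    h=hsv(c); r=cv2.inRange(h,(0,140,40),(8,255,255))|cv2.inRange(h,(172,140,40),(180,255,255))
    print("tray",n,fit([(c,hullmask(r,c,[.69,.03],.14,.03))],TRAY,[.69,.03,-.23]))
    d=cv2.inRange(h,(0,0,0),(180,70,255)); print("bed",n,fit([(c,hullmask(d,c,[.547,.057],.14,.045))],BED,[.547,.057,-.23]))
E
```

```text
W (array([0.48160967, 0.34948333, 0.467003  ]), np.float64(127.14901960784314)) [2816]
T (array([0.47562873, 0.34064446, 0.51166019]), np.float64(308.30980392156863)) [429]
C (array([0.4825376 , 0.3505567 , 0.45487723]), np.float64(127.98039215686275)) [751]
all (array([0.48191537, 0.34955579, 0.46179555]), np.float64(731.9294117647058)) [2816, 429, 751]
[[[74, 80, 86], [33, 40, 67], [31, 47, 90], [33, 55, 102]], [[31, 39, 64], [25, 44, 85], [37, 68, 126], [35, 68, 129]], [[30, 51, 96], [37, 69, 129], [38, 69, 132], [37, 67, 131]], [[38, 67, 128], [36, 69, 128], [39, 69, 131], [33, 66, 129]], [[41, 69, 133], [40, 69, 131], [39, 70, 131], [40, 68, 130]], [[42, 68, 131], [39, 67, 130], [40, 68, 129], [95, 79, 104]]]
tray T (array([ 0.69921921,  0.02079821, -0.22928241]), np.float64(198.13333333333333))
bed T (array([ 0.55376398,  0.05488071, -0.22448855]), np.float64(75.57254901960785))
tray C (array([ 0.7025408 ,  0.0271164 , -0.21983451]), np.float64(116.78823529411764))
bed C (array([ 0.56020625,  0.06005223, -0.22217056]), np.float64(100.35686274509804))
```

```bash
python3 -c "
from h import *;o=bot.get_obs();print(o['eef_pos'],o['joint_pos'],o['ft_force'])"
python3 -m creep '[0.01,-0.002,-0.03,-0.12,0.085, 0.02,-0.004,-0.05,-0.24,0.085, 0.026,-0.006,-0.07,-0.36,0.085, 0.026,-0.006,-0.08,-0.433,0.085, 0.026,-0.006,-0.08,-0.433,0.085,0.026,-0.006,-0.08,-0.433,0.085]'
python3 - <<'E'
from fit import *
o=bot.get_obs(); W=wristcam(o,bot.camera("wrist")); save(W,"pics/w2.png"); print(o["eef_pos"],o["tool_rot"],o["joint_pos"])
m=hullmask(cv2.inRange(hsv(W),(50,90,25),(85,255,255)),W,[.482,.3495],.12,.034)
p,f=fit([(W,m)],STAND,[.482,.3495,.463]); print(p,f,m.sum()/255)
im=np.ascontiguousarray(W["pixels"][:,:,::-1]); im=cv2.resize(im,None,fx=1.5,fy=1.5)
for B in(STAND,box(-.011,.011,-.032,.032,.042,.096),box(-.013,.013,-.05,.05,.034,.042)): cv2.polylines(im,[(hull(W,B,p)*1.5).astype(np.int32)],True,(0,0,255),1)
cv2.imwrite("pics/w2c.png",im)
E
```

```text
[0.45183442 0.35634484 0.26086626] [6.67728184e-01 3.85539792e-01 2.83211178e-01 1.46904970e+00
 1.16215139e-04 1.33681666e+00] [-0.08200512 -0.71813556  0.42537781]
clock: 3.03
eef_pos: [0.477, 0.3502, 0.1802]
tool_rot: [0.522, 0.853, -0.001, -0.001]
ft_force: [0.1, 0.9, 0.7]
grip_width: 0.085
grasp_force: 0.0
[0.47698523 0.35015095 0.18016048] [ 5.22478735e-01  8.52650968e-01 -1.38886074e-03 -6.06902510e-04] [6.33204359e-01 4.49660623e-01 1.71173203e-01 1.29533937e+00
 7.31603255e-05 1.73271657e+00]
[0.48081704 0.34895648 0.46591326] 112.00784313725491 4546.0
```

View pics/w2c.png

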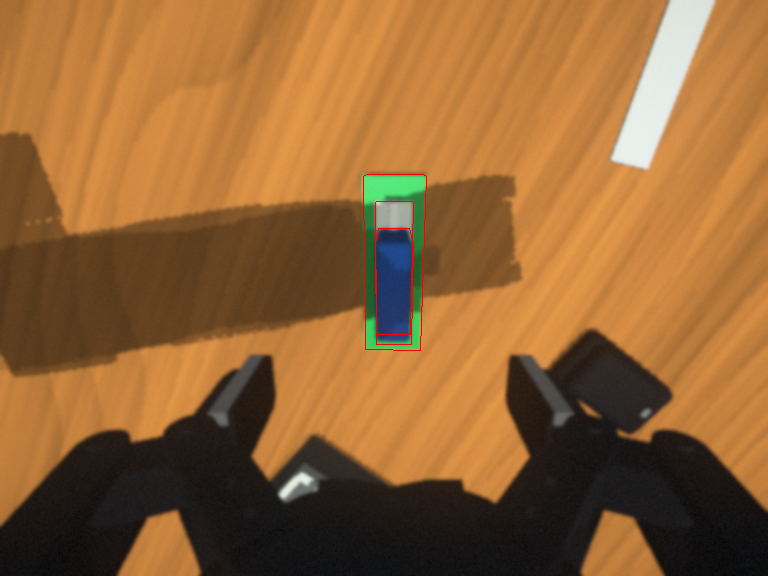

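```bash
python3 -m creep '[0.002,-0.001,-0.03,-0.006,0.085, 0.0035,-0.001,-0.06,-0.006,0.085, 0.0035,-0.001,-0.09,-0.006,0.085, 0.0035,-0.001,-0.115,-0.006,0.085, 0.0035,-0.001,-0.132,-0.006,0.085, 0.0035,-0.001,-0.132,-0.006,0.085, 0.0035,-0.001,-0.132,-0.006,0.04, 0.0035,-0.001,-0.132,-0.006,0.02, 0.0035,-0.001,-0.132,-0.006,0.01, 0.0035,-0.001,-0.132,-0.006,0.01]'
python3 -m creep '[0,0,0,0,0.005,0,0,0,0,0.005,0,0,0,0,0.005,0,0,0,0,0.005]'; python3 -c "
from h import *;o=bot.get_obs();print(o['eef_pos'],o['tool_rot'],o['ft_torque'])"
```

```text
clock: 3.92
eef_pos: [0.4831, 0.3502, 0.0514]
tool_rot: [0.526, 0.85, 0.002, 0.001]
ft_force: [0.6, -0.3, 0.6]
grip_width: 0.0383
grasp_force: 0.0
clock: 4.25
eef_pos: [0.4814, 0.3491, 0.0507]
tool_rot: [0.526, 0.85, 0.0, -0.0]
ft_force: [-3.4, -0.5, 5.8]
grip_width: 0.0216
grasp_force: 59.3
[0.4813564  0.34914065 0.05072042] [ 5.26271485e-01  8.50316544e-01  9.58665314e-06 -3.13729432e-04] [-0.40766206  0.76500409  0.09170188]
```

```bash
python3 -m creep '[0,0,0.01,0,0.005,0,0,0.025,0,0.005,0,0,0.045,0,0.005,0,0,0.065,0,0.005,0,0,0.085,0,0.005,0,0,0.1,0,0.005,0,0,0.1,0,0.005,0,0,0.1,0,0.005]'
python3 - <<'E'
from fit import *
o=bot.get_obs(); print({k:np.round(v,4) for k,v in o.items()})
W=wristcam(o,bot.camera("wrist")); T=bot.camera("top"); C=bot.camera("scene"); save(W,"pics/w3.png"); save(C,"pics/s3.png"); save(T,"pics/t3.png")
a=C["pixels"][60:200,300:440,::-1]; b=W["pixels"][100:384,120:400,::-1]
cv2.imwrite("pics/m3.png",np.hstack([cv2.resize(a,(400,400),interpolation=cv2.INTER_CUBIC),cv2.resize(b,(400,400))]))
E
```

```text
clock: 4.92
eef_pos: [0.4826, 0.3496, 0.1504]
tool_rot: [0.526, 0.85, 0.001, 0.001]
ft_force: [-0.9, -0.1, -3.1]
grip_width: 0.0215
grasp_force: 58.6
{'clock': np.float64(4.9167), 'joint_pos': array([ 6.2690e-01,  4.7100e-01,  1.2570e-01,  1.2227e+00, -1.0000e-04,
        1.7358e+00]), 'joint_vel': array([-0.001 ,  0.0293, -0.047 , -0.0092,  0.002 ,  0.0005]), 'tau': array([ 1.70000e-03, -4.99148e+01,  2.62834e+01,  5.54000e-02,
        1.60000e-03, -3.00000e-04]), 'eef_pos': array([0.4826, 0.3496, 0.1504]), 'tool_rot': array([5.265e-01, 8.502e-01, 1.300e-03, 6.000e-04]), 'ft_force': array([-0.8732, -0.0859, -3.0634]), 'ft_torque': array([ 0.0057,  0.0075, -0.0293]), 'grasp_force': np.float64(58.574), 'grip_width': np.float64(0.0215)}
```

View pics/m3.png

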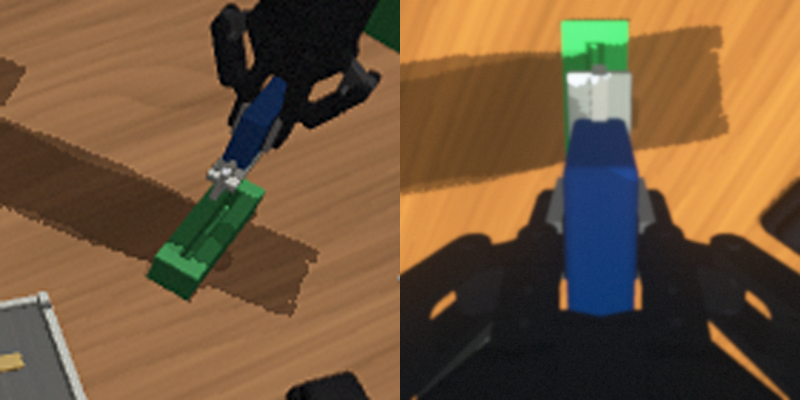

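```bash
python3 -m creep '[0.005,-0.035,0.02,-0.06,0.005, 0.011,-0.073,0.04,-0.13,0.005, 0.016,-0.111,0.05,-0.2,0.005, 0.022,-0.149,0.05,-0.27,0.005, 0.027,-0.187,0.05,-0.34,0.005, 0.032,-0.225,0.05,-0.41,0.005, 0.038,-0.263,0.05,-0.48,0.005, 0.043,-0.301,0.05,-0.55,0.005, 0.049,-0.339,0.05,-0.62,0.005, 0.0535,-0.37,0.05,-0.686,0.005]'
python3 -m creep '[0,-0.01,0,0,0.005,0,-0.01,0,0,0.005,0,-0.01,0,0,0.005]'
cat > bed.py <<'E'
from fit import *
o=bot.get_obs(); print({k:np.round(o[k],4) for k in("clock","eef_pos","tool_rot","ft_force","ft_torque","grip_width")})
W=wristcam(o,bot.camera("wrist")); T=bot.camera("top"); C=bot.camera("scene"); save(W,"pics/w4.png"); save(C,"pics/s4.png"); save(T,"pics/t4.png")
m=cv2.inRange(hsv(W),(18,80,90),(33,255,255)); k,l,s,ce=cv2.connectedComponentsWithStats(m)
for i in range(1,k):
    p=at_z(W,ce[i],.044)
    if 40<s[i,4]<2500 and np.hypot(p[0]-.556,p[1]-.057)<.13: print("chip",ce[i].round(1),s[i,4],p.round(4))
for t in("bed","tray"): print(t,[(round(r["score"],2),at_z(W,np.array(r["centre"])*[512,384],0).round(4)) for r in bot.place_of("wrist",t)[:1]])
E
python3 bed.py
```

```text
clock: 5.9
eef_pos: [0.5346, -0.0235, 0.1979]
tool_rot: [0.783, 0.622, -0.001, -0.001]
ft_force: [0.3, 0.3, -2.6]
grip_width: 0.0218
grasp_force: 58.8
clock: 6.15
eef_pos: [0.5347, -0.0309, 0.1981]
tool_rot: [0.782, 0.623, -0.001, -0.001]
ft_force: [0.6, 0.1, -2.7]
grip_width: 0.0209
grasp_force: 58.9
{'clock': np.float64(6.15), 'eef_pos': array([ 0.5347, -0.0309,  0.1981]), 'tool_rot': array([ 7.819e-01,  6.234e-01, -7.000e-04, -1.100e-03]), 'ft_force': array([ 0.581 ,  0.1393, -2.6986]), 'ft_torque': array([-0.014, -0.001,  0.028]), 'grip_width': np.float64(0.0209)}
chip [326.7  26.3] 518 [0.6319 0.1016 0.044 ]
chip [233.6  55.4] 465 [0.5364 0.0971 0.044 ]
chip [282.2  90.9] 397 [0.5775 0.053  0.044 ]
chip [310.6 128.2] 299 [0.6001 0.0086 0.044 ]
chip [238.5 143.1] 267 [0.5195 0.0105 0.044 ]
bed [(0.55, array([0.5619, 0.0555, 0.    ]))]
tray [(0.86, array([0.7036, 0.0212, 0.    ]))]
```

View pics/w4.png

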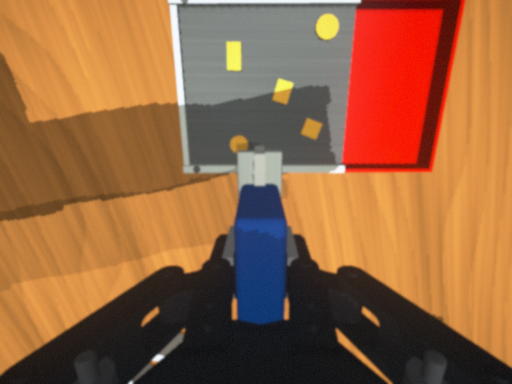

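Run:
```python
from fit import *
o=bot.get_obs(); W=wristcam(o,bot.camera("wrist"))
for uv in [(172,2),(184,173),(345,172),(358,2)]: print(uv,at_z(W,uv,.05).round(4))
# edge scans: deck edge (red transition) at z=.04 along rows; left stop outer edge at .046
h=hsv(W)
for v in (20,60,100,140):
    row=h[v].astype(int); r=[u for u in range(300,420) if row[u,1]>150 and (row[u,0]<9 or row[u,0]>171)]
    g=W["pixels"][v].mean(1); l=[u for u in range(165,200) if h[v,u,1]<60]
    print(v,r[0],at_z(W,(r[0]-.5,v),.04).round(4),"left",l[0],at_z(W,(l[0]-.5,v),.046).round(4))
for u in (200,215,330,335):
    col=[v for v in range(150,190) if h[v,u,1]<60]; print("bot rail",u,col[-1],at_z(W,(u,col[-1]+.5),.05).round(4))
for u in (200,220,300,340):
    g=W["pixels"][:12,u].mean(1).astype(int); print(u,g)
im=W["pixels"].copy()
for p in ([.556,.056,-.2245],[.560,.056,-.2245]):
    cv2.polylines(im,[np.array([hull(W,box(-.09,.09,s*.078-1e-4,s*.086,.0499,.05),p).reshape(-1,2) for s in(1,)][0],np.int32)],True,(0,255,0))
ang=2*np.arctan2(o["tool_rot"][1],o["tool_rot"][0]); print("tool x angle",ang, "y angle",ang-np.pi/2)
```

```text
(172, 2) [0.4919 0.1546 0.05  ]
(184, 173) [ 0.4527 -0.0065  0.05  ]
(345, 172) [ 0.6298 -0.0452  0.05  ]
(358, 2) [0.6628 0.1159 0.05  ]
20 355 [0.6615 0.1038 0.04  ] left 171 [0.4849 0.1421 0.046 ]
60 351 [0.6532 0.0687 0.04  ] left 174 [0.4766 0.1077 0.046 ]
100 347 [0.6442 0.0306 0.04  ] left 178 [0.4686 0.0701 0.046 ]
140 344 [ 0.6356 -0.0112  0.04  ] left 182 [0.46   0.0292 0.046 ]
bot rail 200 173 [ 0.4702 -0.011   0.05  ]
bot rail 215 173 [ 0.4867 -0.0147  0.05  ]
bot rail 330 174 [ 0.613  -0.0444  0.05  ]
bot rail 335 174 [ 0.6185 -0.0456  0.05  ]
200 [247 247 248 245 229 173 109  86  97 114 126 130]
220 [248 248 248 245 229 173 109  84  89 107 121 129]
300 [248 248 248 248 240 199 130  93  94 111 121 128]
340 [246 246 246 246 236 194 125  89  94 107 119 126]
tool x angle 1.3492701427479803 y angle -0.22152618404691626
```

```bash
python3 -m creep '[-0.009,0.038,0,0,0.005, -0.018,0.076,0,0,0.005, -0.027,0.112,-0.015,0,0.005, -0.0292,0.1252,-0.04,0,0.005, -0.0292,0.1252,-0.07,0,0.005, -0.0292,0.1252,-0.095,0,0.005, -0.0292,0.1252,-0.11,0,0.005, -0.0292,0.1252,-0.11,0,0.005, -0.0292,0.1252,-0.11,0,0.005, -0.0292,0.1252,-0.11,0,0.005]'
python3 - <<'E'
from fit import *
o=bot.get_obs(); print(o["eef_pos"],o["tool_rot"],o["ft_force"],o["ft_torque"])
W=wristcam(o,bot.camera("wrist")); C=bot.camera("scene")
cv2.imwrite("pics/m5.png",np.hstack([cv2.resize(C["pixels"][130:250,230:350,::-1],(400,400),interpolation=cv2.INTER_CUBIC),cv2.resize(W["pixels"][60:340,120:400,::-1],(400,400))]))
E
```

```text
clock: 7.28
eef_pos: [0.5072, 0.0949, 0.0906]
tool_rot: [0.782, 0.624, 0.001, 0.001]
ft_force: [0.1, 0.4, -1.5]
grip_width: 0.0215
grasp_force: 58.9
[0.50723754 0.09494708 0.09057047] [7.81510025e-01 6.23891696e-01 9.90380103e-04 5.00907280e-04] [ 0.07538068  0.39494002 -1.47590799] [-0.02837733 -0.03715894 -0.00361581]
```

View pics/m5.png

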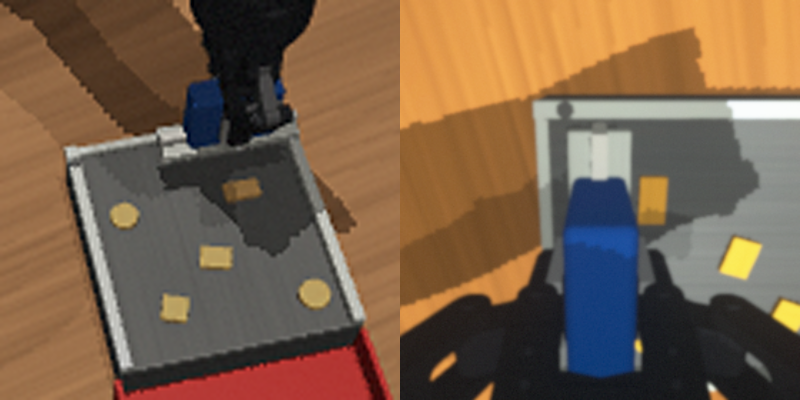

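```bash
python3 -m creep '[0,0,-0.002,0,0.005,0,0,-0.004,0,0.005,0,0,-0.004,0,0.005]'; python3 -m creep '[0,0,-0.0015,0,0.005,0,0,-0.0015,0,0.005]'
```

```text
clock: 7.63
eef_pos: [0.5063, 0.0943, 0.0855]
tool_rot: [0.782, 0.624, 0.0, 0.0]
ft_force: [-0.5, -0.1, -2.6]
grip_width: 0.0215
grasp_force: 59.0
clock: 7.8
eef_pos: [0.5061, 0.0943, 0.0836]
tool_rot: [0.782, 0.624, -0.0, -0.0]
ft_force: [0.7, 0.3, -1.7]
grip_width: 0.0213
grasp_force: 58.9
```

```bash
python3 -m creep '[0,0,-0.0015,0,0.005,0,0,-0.0015,0,0.005]'
```

```text
clock: 7.97
eef_pos: [0.5061, 0.0943, 0.082]
tool_rot: [0.782, 0.624, -0.0, -0.0]
ft_force: [0.3, 0.2, -2.5]
grip_width: 0.0215
grasp_force: 58.9
```

```bash
python3 -m creep '[0,0,-0.0015,0,0.005,0,0,-0.0015,0,0.005]'
```

```text
clock: 8.13
eef_pos: [0.506, 0.0944, 0.0805]
tool_rot: [0.782, 0.624, -0.0, -0.0]
ft_force: [-0.9, 0.0, -1.4]
grip_width: 0.0214
grasp_force: 58.9
```

```bash
python3 -m creep '[0,0,-0.0015,0,0.005,0,0,-0.0015,0,0.005]'
```

```text
clock: 8.3
eef_pos: [0.5061, 0.0944, 0.079]
tool_rot: [0.782, 0.624, -0.0, -0.0]
ft_force: [0.5, -0.5, -1.9]
grip_width: 0.0214
grasp_force: 58.9
```

```bash
python3 -m creep '[0,0,-0.0015,0,0.005,0,0,-0.0015,0,0.005]'
```

```text
clock: 8.47
eef_pos: [0.5061, 0.0944, 0.0775]
tool_rot: [0.782, 0.624, -0.0, -0.0]
ft_force: [-0.7, 0.5, -2.3]
grip_width: 0.0212
grasp_force: 58.9
```

```bash
python3 -m creep '[0,0,-0.001,0,0.005,0,0,-0.001,0,0.005]'
```

```text
clock: 8.63
eef_pos: [0.5061, 0.0944, 0.0766]
tool_rot: [0.782, 0.624, -0.0, -0.0]
ft_force: [-0.3, -0.3, -1.6]
grip_width: 0.0214
grasp_force: 58.9
```

```bash
python3 -m creep '[0,0,-0.001,0,0.005,0,0,-0.001,0,0.005]'
```

```text
clock: 8.8
eef_pos: [0.5062, 0.0944, 0.0757]
tool_rot: [0.782, 0.624, -0.0, -0.0]
ft_force: [0.9, -0.2, -2.5]
grip_width: 0.0215
grasp_force: 58.9
```

```bash
python3 -m creep '[0,0,-0.001,0,0.005,0,0,-0.001,0,0.005]'
```

```text
clock: 8.97
eef_pos: [0.5061, 0.0944, 0.0746]
tool_rot: [0.782, 0.624, -0.0, -0.0]
ft_force: [-0.1, -0.6, -2.5]
grip_width: 0.0215
grasp_force: 58.9
```

```bash
python3 -m creep '[0,0,-0.001,0,0.005,0,0,-0.001,0,0.005]'
```

```text
clock: 9.13
eef_pos: [0.5063, 0.0944, 0.0738]
tool_rot: [0.782, 0.624, 0.0, 0.0]
ft_force: [0.1, 0.3, -2.1]
grip_width: 0.0209
grasp_force: 59.2
```

```bash
python3 -m creep '[0,0,-0.0005,0,0.005,0,0,-0.0005,0,0.005]'
```

```text
clock: 9.3
eef_pos: [0.5064, 0.0944, 0.0738]
tool_rot: [0.782, 0.624, 0.0, 0.0]
ft_force: [-1.3, 0.1, 1.8]
grip_width: 0.0211
grasp_force: 59.6
```

```bash
python3 -m creep '[0,0,-0.0005,0,0.005,0,0,-0.0005,0,0.005]'
```

```text
clock: 9.47
eef_pos: [0.5064, 0.0944, 0.0737]
tool_rot: [0.782, 0.624, 0.0, 0.0]
ft_force: [-2.7, -0.9, 7.2]
grip_width: 0.0211
grasp_force: 60.1
```

```bash
python3 -m creep '[0,0,-0.0005,0,0.005,0,0,-0.0005,0,0.005]'
```

```text
clock: 9.63
eef_pos: [0.5064, 0.0944, 0.0737]
tool_rot: [0.782, 0.624, 0.0, 0.0]
ft_force: [-3.2, -0.5, 10.1]
grip_width: 0.0214
grasp_force: 60.5
```

```bash
python3 -m creep '[0.0049,-0.0011,0,0,0.005,0.0098,-0.0022,0,0,0.005,0.0146,-0.0033,0,0,0.005,0.0195,-0.0044,0,0,0.005]'
```

```text
clock: 9.97
eef_pos: [0.5253, 0.0906, 0.0737]
tool_rot: [0.782, 0.624, 0.0, -0.001]
ft_force: [-5.1, 1.2, 10.2]
grip_width: 0.021
grasp_force: 60.7
```

```bash
python3 -m creep '[0.0049,-0.0011,0,0,0.005,0.0098,-0.0022,0,0,0.005,0.0146,-0.0033,0,0,0.005,0.0195,-0.0044,0,0,0.005,0.0244,-0.0055,0,0,0.005,0.0293,-0.0066,0,0,0.005]'
```

```text
clock: 10.47
eef_pos: [0.5547, 0.084, 0.0738]
tool_rot: [0.782, 0.624, 0.0, -0.001]
ft_force: [-3.6, 0.9, 9.2]
grip_width: 0.0211
grasp_force: 60.7
```

```bash
python3 -m creep '[0.0049,-0.0011,0,0,0.005,0.0098,-0.0022,0,0,0.005,0.0146,-0.0033,0,0,0.005,0.0195,-0.0044,0,0,0.005,0.0244,-0.0055,0,0,0.005,0.0293,-0.0066,0,0,0.005]'
```

```text
clock: 10.97
eef_pos: [0.584, 0.0774, 0.0738]
tool_rot: [0.782, 0.624, 0.0, -0.001]
ft_force: [-4.1, 0.7, 8.8]
grip_width: 0.021
grasp_force: 60.6
```

```bash
python3 -m creep '[0.0049,-0.0011,0,0,0.005,0.0098,-0.0022,0,0,0.005,0.0146,-0.0033,0,0,0.005,0.0195,-0.0044,0,0,0.005,0.0244,-0.0055,0,0,0.005,0.0293,-0.0066,0,0,0.005,0.0341,-0.0077,0,0,0.005,0.039,-0.0088,0,0,0.005,0.0439,-0.0099,0,0,0.005,0.0488,-0.011,0,0,0.005]'; python3 -c "
from h import *
c=bot.camera('wrist');save(c,'pics/w6.png')"
```

```text
clock: 11.8
eef_pos: [0.6329, 0.0664, 0.0738]
tool_rot: [0.782, 0.624, 0.0, -0.001]
ft_force: [-5.1, 0.6, 7.3]
grip_width: 0.0214
grasp_force: 60.5
```

```bash
python3 -m creep '[0.0049,-0.0011,0,0,0.005,0.0098,-0.0022,0,0,0.005,0.0146,-0.0033,0,0,0.005,0.0195,-0.0044,0,0,0.005,0.0244,-0.0055,0,0,0.005,0.0293,-0.0066,0,0,0.005]'
```

```text
clock: 12.35
eef_pos: [0.6628, 0.0592, 0.0722]
tool_rot: [0.782, 0.624, 0.0, 0.0]
ft_force: [0.7, 0.2, -1.6]
grip_width: 0.0217
grasp_force: 59.1
```

```bash
python3 -m creep '[0,0,0.01,0,0.005,0,0,0.03,0,0.005,0,0,0.05,0,0.005,-0.02,-0.02,0.06,0,0.005,-0.06,-0.03,0.06,0,0.005,-0.1,-0.04,0.06,0,0.005,-0.14,-0.05,0.06,0,0.005,-0.14,-0.05,0.06,0,0.005]'
python3 - <<'E'
from fit import *
o=bot.get_obs();print(o["eef_pos"]); 
W=wristcam(o,bot.camera("wrist")); C=bot.camera("scene"); T=bot.camera("top")
cv2.imwrite("pics/m7.png",np.hstack([cv2.resize(C["pixels"][140:300,230:390,::-1],(400,400),interpolation=cv2.INTER_CUBIC),cv2.resize(W["pixels"][0:300,120:420,::-1],(400,400))]))
E
```

```text
clock: 13.02
eef_pos: [0.5079, 0.0075, 0.1285]
tool_rot: [0.782, 0.623, -0.008, -0.006]
ft_force: [-3.2, 0.4, -4.7]
grip_width: 0.0215
grasp_force: 59.3
[0.50785822 0.00752179 0.12849787]
```

View pics/m7.png

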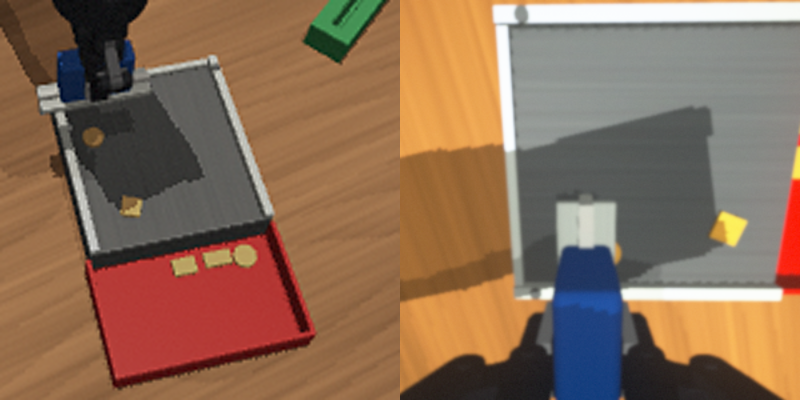

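```bash
python3 -m creep '[0,0,0,0,0.005,0,0,0,0,0.005]'
```

```text
clock: 13.33
eef_pos: [0.5245, 0.0094, 0.1331]
tool_rot: [0.782, 0.624, 0.001, 0.001]
ft_force: [0.4, -0.3, -2.1]
grip_width: 0.0215
grasp_force: 59.3
```

```bash
python3 -m creep '[-0.014,0.02,0,0,0.005,-0.0283,0.0392,-0.01,0,0.005,-0.0283,0.0392,-0.03,0,0.005,-0.0283,0.0392,-0.045,0,0.005,-0.0283,0.0392,-0.053,0,0.005,-0.0283,0.0392,-0.053,0,0.005,-0.0283,0.0392,-0.053,0,0.005,-0.0283,0.0392,-0.053,0,0.005]'
```

```text
clock: 14.0
eef_pos: [0.4955, 0.0484, 0.0801]
tool_rot: [0.782, 0.624, 0.001, 0.0]
ft_force: [0.9, -0.7, -1.6]
grip_width: 0.0217
grasp_force: 59.4
```

```bash
python3 -m creep '[0,0,-0.001,0,0.005,0,0,-0.002,0,0.005,0,0,-0.003,0,0.005,0,0,-0.003,0,0.005]'
```

```text
clock: 14.33
eef_pos: [0.4942, 0.0483, 0.0765]
tool_rot: [0.782, 0.624, 0.0, 0.0]
ft_force: [0.7, -0.4, -2.8]
grip_width: 0.0217
grasp_force: 59.4
```

```bash
python3 -m creep '[0,0,-0.001,0,0.005,0,0,-0.002,0,0.005,0,0,-0.002,0,0.005]'
```

```text
clock: 14.58
eef_pos: [0.494, 0.0484, 0.0741]
tool_rot: [0.782, 0.624, -0.0, -0.0]
ft_force: [0.6, -0.2, -1.6]
grip_width: 0.0214
grasp_force: 59.4
```

```bash
python3 -m creep '[0,0,-0.0005,0,0.005,0,0,-0.0008,0,0.005,0,0,-0.0008,0,0.005]'
```

```text
clock: 14.83
eef_pos: [0.4941, 0.0484, 0.0738]
tool_rot: [0.782, 0.624, 0.0, 0.0]
ft_force: [-1.0, -0.0, -0.5]
grip_width: 0.0212
grasp_force: 59.8
```

```bash
python3 -m creep '[0,0,-0.0004,0,0.005,0,0,-0.0006,0,0.005]'
```

```text
clock: 15.0
eef_pos: [0.4942, 0.0484, 0.0737]
tool_rot: [0.782, 0.624, 0.0, 0.0]
ft_force: [-2.7, 0.4, 7.6]
grip_width: 0.0214
grasp_force: 60.5
```

```bash
python3 -m creep '[0,0,-0.0002,0,0.005,0.0049,-0.0011,-0.0002,0,0.005,0.0098,-0.0022,-0.0002,0,0.005,0.0146,-0.0033,-0.0002,0,0.005,0.0195,-0.0044,-0.0002,0,0.005,0.0244,-0.0055,-0.0002,0,0.005,0.0293,-0.0066,-0.0002,0,0.005]'
```

```text
clock: 15.58
eef_pos: [0.5232, 0.0422, 0.0738]
tool_rot: [0.782, 0.624, 0.0, -0.001]
ft_force: [-3.5, 0.1, 7.6]
grip_width: 0.0214
grasp_force: 60.8
```

```bash
python3 -m creep '[0.0049,-0.0011,0,0,0.005,0.0098,-0.0022,0,0,0.005,0.0146,-0.0033,0,0,0.005,0.0195,-0.0044,0,0,0.005,0.0244,-0.0055,0,0,0.005,0.0293,-0.0066,0,0,0.005,0.0341,-0.0077,0,0,0.005,0.039,-0.0088,0,0,0.005,0.0439,-0.0099,0,0,0.005,0.0488,-0.011,0,0,0.005]'
```

```text
clock: 16.42
eef_pos: [0.5721, 0.0312, 0.0738]
tool_rot: [0.782, 0.624, 0.0, -0.0]
ft_force: [-4.1, 1.1, 7.8]
grip_width: 0.0215
grasp_force: 60.7
```

```bash
python3 -m creep '[0.0049,-0.0011,0,0,0.005,0.0098,-0.0022,0,0,0.005,0.0146,-0.0033,0,0,0.005,0.0195,-0.0044,0,0,0.005,0.0244,-0.0055,0,0,0.005,0.0293,-0.0066,0,0,0.005,0.0341,-0.0077,0,0,0.005,0.039,-0.0088,0,0,0.005,0.0439,-0.0099,0,0,0.005,0.0488,-0.011,0,0,0.005]'
```

```text
clock: 17.25
eef_pos: [0.6209, 0.0202, 0.0738]
tool_rot: [0.782, 0.624, 0.0, -0.0]
ft_force: [-4.3, 1.2, 6.2]
grip_width: 0.0213
grasp_force: 60.6
```

```bash
python3 -m creep '[0.0049,-0.0011,0,0,0.005,0.0098,-0.0022,0,0,0.005,0.0146,-0.0033,0,0,0.005,0.0195,-0.0044,0,0,0.005,0.0244,-0.0055,0,0,0.005,0.0293,-0.0066,0,0,0.005]'
```

```text
clock: 17.75
eef_pos: [0.6508, 0.0132, 0.0727]
tool_rot: [0.782, 0.624, 0.0, 0.0]
ft_force: [0.7, -0.8, -2.5]
grip_width: 0.0213
grasp_force: 59.5
```

```bash
python3 -m creep '[0,0,0.015,0,0.005,0,0,0.045,0,0.005,-0.015,0.01,0.075,0.08,0.005,-0.035,0.04,0.095,0.18,0.005,-0.055,0.075,0.1,0.29,0.005,-0.075,0.11,0.1,0.4,0.005,-0.095,0.145,0.1,0.51,0.005,-0.115,0.18,0.1,0.6,0.005,-0.132,0.215,0.1,0.686,0.005,-0.148,0.25,0.1,0.686,0.005]'; python3 -m creep '[-0.012,0.03,0,0,0.005,-0.021,0.06,0,0,0.005,-0.021,0.086,0,0,0.005,-0.021,0.086,0,0,0.005,-0.021,0.086,0,0,0.005]'
python3 - <<'E'
from fit import *
bot.camera("scene")
o=bot.get_obs();print({k:np.round(o[k],4) for k in("clock","eef_pos","tool_rot","ft_force","ft_torque","grip_width")}); 
W=wristcam(o,bot.camera("wrist")); C=bot.camera("scene")
p=[.4808,.3490,.4659]; im=np.ascontiguousarray(W["pixels"])
for B in(STAND,box(-.0045,.0045,-.0515,.0515,.0339,.034)): cv2.polylines(im,[hull(W,B,p).astype(np.int32)],True,(255,0,0),1)
cv2.imwrite("pics/m8.png",np.hstack([cv2.resize(C["pixels"][140:300,230:390,::-1],(400,400),interpolation=cv2.INTER_CUBIC),cv2.resize(im[60:300,140:380,::-1],(400,400))]))
E
```

```text
clock: 18.58
eef_pos: [0.5011, 0.2646, 0.1723]
tool_rot: [0.525, 0.851, -0.0, -0.0]
ft_force: [0.5, -0.1, -2.4]
grip_width: 0.0215
grasp_force: 59.4
clock: 19.0
eef_pos: [0.4809, 0.3506, 0.1717]
tool_rot: [0.525, 0.851, -0.0, 0.0]
ft_force: [0.5, 0.5, -2.3]
grip_width: 0.0214
grasp_force: 59.5
{'clock': np.float64(19.05), 'eef_pos': array([0.4811, 0.3493, 0.1718]), 'tool_rot': array([ 5.260e-01,  8.505e-01, -8.000e-04,  0.000e+00]), 'ft_force': array([ 0.6362,  0.0393, -2.4027]), 'ft_torque': array([-0.1008,  0.0112, -0.0107]), 'grip_width': np.float64(0.0212)}
```

View pics/m8.png

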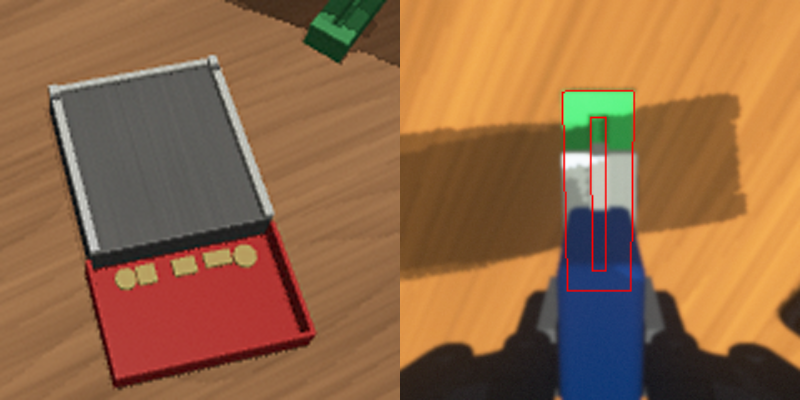

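```bash
python3 -m creep '[0,0,-0.03,0,0.005,0,0,-0.06,0,0.005,0,0,-0.085,0,0.005,0,0,-0.096,0,0.005,0,0,-0.096,0,0.005,0,0,-0.096,0,0.005,0,0,-0.096,0,0.005,0,0,-0.096,0,0.005]'
```

```text
clock: 19.82
eef_pos: [0.4829, 0.35, 0.079]
tool_rot: [0.527, 0.85, 0.002, 0.001]
ft_force: [0.1, 1.0, -1.3]
grip_width: 0.0216
grasp_force: 59.4
```

```bash
python3 -m creep '[0,0,-0.002,0,0.005,0,0,-0.004,0,0.005,0,0,-0.006,0,0.005,0,0,-0.008,0,0.005,0,0,-0.01,0,0.005,0,0,-0.01,0,0.005]'
```

```text
clock: 20.32
eef_pos: [0.4809, 0.349, 0.066]
tool_rot: [0.526, 0.85, -0.001, -0.0]
ft_force: [-0.7, 0.3, -1.5]
grip_width: 0.0215
grasp_force: 59.4
```

```bash
python3 -m creep '[0,0,-0.002,0,0.005,0,0,-0.004,0,0.005,0,0,-0.005,0,0.005,0,0,-0.005,0,0.005]'
```

```text
clock: 20.65
eef_pos: [0.4811, 0.349, 0.0613]
tool_rot: [0.526, 0.85, -0.0, -0.0]
ft_force: [0.1, 0.7, -2.3]
grip_width: 0.0215
grasp_force: 59.4
```

```bash
python3 -m creep '[0,0,-0.002,0,0.005,0,0,-0.004,0,0.005,0,0,-0.006,0,0.005,0,0,-0.008,0,0.005,0,0,-0.008,0,0.005]'
```

```text
clock: 21.07
eef_pos: [0.4811, 0.349, 0.0531]
tool_rot: [0.526, 0.85, -0.0, -0.0]
ft_force: [-0.0, 0.1, -2.6]
grip_width: 0.0213
grasp_force: 59.4
```

Sliding in freely. Seat it gently.

```bash
python3 -m creep '[0,0,-0.001,0,0.005,0,0,-0.002,0,0.005,0,0,-0.002,0,0.005]'
```

```text
clock: 21.32
eef_pos: [0.4813, 0.3492, 0.0515]
tool_rot: [0.526, 0.85, -0.0, -0.0]
ft_force: [0.3, -0.8, -2.7]
grip_width: 0.0216
grasp_force: 59.4
```

```bash
python3 -m creep '[0,0,-0.0005,0,0.005,0,0,-0.001,0,0.005,0,0,-0.001,0,0.005]'
```

```text
clock: 21.57
eef_pos: [0.4813, 0.3492, 0.0508]
tool_rot: [0.526, 0.85, 0.0, 0.0]
ft_force: [-0.2, -1.5, -1.6]
grip_width: 0.0215
grasp_force: 59.6
```

```bash
python3 -m creep '[0,0,-0.0005,0,0.005,0,0,-0.0005,0,0.005]'
```

```text
clock: 21.73
eef_pos: [0.4813, 0.3492, 0.0507]
tool_rot: [0.526, 0.85, 0.0, 0.0]
ft_force: [-1.1, -0.7, 2.4]
grip_width: 0.0216
grasp_force: 60.0
```

```bash
python3 -m creep '[0,0,0,0,0.03,0,0,0,0,0.05,0,0,0,0,0.07,0,0,0,0,0.085,0,0,0,0,0.085,0,0,0,0,0.085,0,0,0,0,0.085]'
```

```text
clock: 22.32
eef_pos: [0.4814, 0.3492, 0.0502]
tool_rot: [0.526, 0.85, 0.0, 0.0]
ft_force: [0.6, 0.0, -0.7]
grip_width: 0.0852
grasp_force: 0.0
```

```bash
python3 -m creep '[0,0,0.015,0,0.085,0,0,0.04,0,0.085,0,0,0.07,0,0.085,0,0,0.1,0,0.085,-0.0,0,0.13,0,0.085,0,0,0.13,0,0.085,0,0,0.13,0,0.085]'
python3 - <<'E'
from fit import *
bot.camera("top")
o=bot.get_obs();print({k:np.round(o[k],4) for k in("clock","eef_pos","tool_rot","ft_force","grip_width")}); 
W=wristcam(o,bot.camera("wrist")); C=bot.camera("scene")
p=[.4808,.3490,.4659]; im=np.ascontiguousarray(W["pixels"])
for B in(STAND,box(-.011,.011,-.032,.032,.042,.096),box(-.013,.013,-.05,.05,.034,.042)): cv2.polylines(im,[hull(W,B,p).astype(np.int32)],True,(255,0,0),1)
cv2.imwrite("pics/m9.png",np.hstack([cv2.resize(C["pixels"][100:300,230:430,::-1],(400,400),interpolation=cv2.INTER_CUBIC),cv2.resize(im[60:260,160:360,::-1],(400,400))]))
E
```

```text
clock: 22.9
eef_pos: [0.4827, 0.3502, 0.1829]
tool_rot: [0.526, 0.85, 0.003, 0.001]
ft_force: [0.4, 0.1, -1.2]
grip_width: 0.0846
grasp_force: 0.0
{'clock': np.float64(22.95), 'eef_pos': array([0.4817, 0.3494, 0.1809]), 'tool_rot': array([5.265e-01, 8.502e-01, 8.000e-04, 3.000e-04]), 'ft_force': array([ 0.9172, -1.0057, -0.8114]), 'grip_width': np.float64(0.0851)}
```

View pics/m9.png

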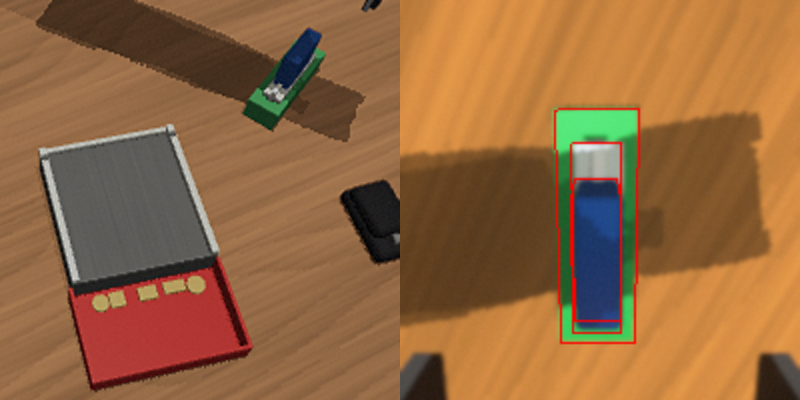

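The scraper stands upright in its slot with the strip flush on the stand. All five chips are in the tray and the bed is clear, so I'm handing in.

```bash
python3 -c "
from workcell import bot
print(bot.job_done())"
```

```text
the job is handed in; nothing more can be done
None
```

I swept all five chips into the red tray in two lightly pressed passes (about 8–12 N on the deck), stood the scraper back upright and fully down in its stand, and handed in the job at about 23 s; the jar, mouse, tape measure and tape roll were left alone.

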